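Snap the cover onto the bench magnifier's lens

TASK

Pick up the blue lens cover by its grip bar and, keeping it level, push it straight down onto the magnifier lamp head until both orange snap hooks have clicked over its ends and it is fully home on the lens carrier, then let go. Go by feel: how high the carrier stands is not known, and more than 35 N on the lamp head cracks the hooks. Leave the other things on the bench where they are.

Things in the scene. Friction and masses are not known exactly. Their poses are not given: they have to be found in the camera images.
- head: White round magnifier lamp head, 190 mm across, lying lens-up on a grey 150 mm square cradle; fixed, place and yaw vary. Origin: centre of the cradle's underside, on the bench; z up. White rim's top 36 mm above the origin. A white arm knuckle sticks out along +x to 152 mm, lower than 42 mm. Two orange snap hooks stand along its y, at +72 and -72 mm
- lens (a point): Point on the head's axis, 40 mm above its origin. The black lens carrier (100 mm disc, a block at either end along y) stands here; its flat face is 0 to 16 mm ABOVE this point: it was left screwed up by an amount that no reading gives. It does not give when pressed. Hooks and guides stand on the carrier and rise with it
- hook_foot_left (a point): Point 72 mm along the head's +y from its axis, level with point lens. The orange left hook stands here, 14 mm wide in x, its sloped nose points inward to the axis, the nose's tip 67 mm from the axis and 13 mm above the carrier face; above the nose it flares outward to 76 mm from the axis at its top, 30 mm above the carrier face
- hook_foot_right (a point): The same for the right hook, 72 mm along the head's -y
- guides (a point): Point 58 mm along the head's +y, level with point lens: middle of a pair of black guide cheeks (y 52 to 64 mm) that leave a 22 mm wide slot in x for the cover's arm, flaring to about 35 mm at the top, 24 mm above the carrier face; another pair at y = -58 mm. They guide the cover's x and yaw
- cover: Loose blue lens cover: disc 96 mm across, 10 mm thick, with a straight arm 18 mm wide in x and 10 mm thick across it to y = +70 and -70 mm; on top an upright grip bar, 14 mm thick in y, 50 mm long in x, from 10 to 60 mm above the underside. Origin: centre of the underside; z up. 60 to 130 g. Starts flat on the bench
- cover_grip (a point): Grip point in the cover's grip bar, on its axis, 45 mm above its underside; axes as the cover's (the bar is 14 mm thick in y). To be fitted with y along the head's y, either way round, centred on the head. Fully home, this point is 85 to 101 mm above the head's origin, depending on the carrier
- cover_end (a point): Middle of the end of the cover's arm, at y = +70 mm, 5 mm above the underside. Height of the underside above the carrier face on the way down: 19 mm, ends meet the hooks' slopes; 13 mm, resistance peaks at 8 to 16 N in all, then falls; about 2 mm, both hooks click over the ends; 0, hard stop (15 N or so is enough there)
- hook_left (a joint): Bend of the hook at the head's +y side, rad: 0 relaxed, positive bent outward. About 0.08 while the cover's arm is passing under its nose; back near 0 when clicked (or when nothing touches it). Springy
- hook_right (a joint): Bend of the hook at the head's -y side, same meaning
- bead_tray: Green open tray with four compartments of beads, 150 x 200 x 30 mm, fixed; origin centre of its underside. The tray and the lamp head may be on either side of the bench
- spool_red: Bystander: red thread spool, 40 mm across, 55 mm tall, origin centre of its underside
- spool_grey: Bystander: grey thread spool, same size
- pin_jar: Bystander: glass jar, 56 mm across, 60 mm tall, origin centre of its underside
- screwdriver: Bystander: screwdriver lying on the bench
- loupe: Bystander: black eye loupe, 34 mm across, 32 mm tall, origin centre of its underside
- tweezers: Bystander: steel tweezers, 120 mm long, lying on the bench

How it is judged:
By the outcome, as a careful person would: the job done as asked, in the order asked, and still so for the second after the job is handed in, with the robot touching nothing.
It also fails if it takes over 61 s, if anything falls off the work surface, if the arm or the gripper's body presses on something with over 40 N, if the wrist force passes 120 N, or if a joint passes its speed limit or range.

ROBOT

A 6-joint arm with a two-finger parallel gripper is mounted at the origin on the work surface. World frame = base frame: x ahead of the robot, y to its left, z up, the work surface at z = 0. Lengths are in mm, angles in rad, forces in N, time in s.
With the tool pointing down it reaches from about 275 to 725 mm from the base axis. Payload 15.9 kg.
Tool frame: the origin (TCP) lies on the centre line of the jaws, within the pads' length; the fingertips stand 22 mm ahead of it and the grasp point (between the pads) lies 3 mm ahead of it; x points along the fingers, z is the direction in which the jaws open and shut, and the axes are right-handed (so a half turn about x gives the same grasp; the last joint's range is limited). The gripper opens to 85 mm and grips with 20 to 120 N. Pads are 22 mm wide; open, the fingers measure 114 mm over their backs; the gripper's body (76 mm by 85 mm) begins 54 mm behind the grasp point. The pads swing forward as they close: fully open they stand 13 mm farther back than shut.
Start: joints at [-1.209, 0.213, -0.034, 1.323, 0, 1.571], TCP at [176.972, -467.618, 253.306] pointing down, gripper open.
Joint ranges: [-2.98, 2.98], [-0.74, 1.72], [-1.14, 1.35], [-2.1, 2.04], [-1.57, 1.44], [-3.14, 3.14]. Speed limits (rad/s): [1.89, 1.89, 2.39, 2.57, 3.14, 3.14].

INTERFACE

Orientations are given as [roll, pitch, yaw] about the fixed x, y, z axes, in that order (R = Rz(yaw) Ry(pitch) Rx(roll)).
In Python, from rig import r gives the robot as it stands.
- The arm moves only by the tool drive_tool, never from a script. Its argument "commands" is a list that holds one entry, the list of rows, each a list of 7 numbers: the shift along the tool's x, y, z in m, then the turn, a rotation vector about the tool's x, y, z in units of 5 degrees (1.0 is 5 degrees), then the opening, from 0 (shut) to 1 (fully open). A call has 1 to 12 rows; each row shifts and turns the commanded pose from where the row before left it, along the tool's axes as they then stand; what a row does not reach is not made up. A row lasts 1/8 s, in which the tool goes at most 62.5 mm and 10.7 degrees, less where a joint would pass 70% of its speed; a pose out of reach is approached as far as the arm can. A call is refused whole if a number of a shift passes 0.0625 or a number of a turn 1, either way. A call with a gripper value outside its range is refused whole. The fingers move at their own pace and stop on an object; "force" is the grip in N (left out, the last holds). Time passes only in rows, so rows that do not move let the fingers close. It gives the time, the measured TCP pose, the force and the opening at its end, in the units of the state.
- r.observe(): the state, without advancing time (a new reading comes with each control period).
- r.grab_frame(name): name is "scene" or "top" or "wrist"; returns the picture (420x560x3 uint8, red, green, blue); there is no depth.
- r.camera_model(name): a dict with "fx", "fy", "cx", "cy" (pixels), "cam_to_world" (4x4, takes a point from camera to world coordinates). Camera axes: x right, y down, z forward; pixel columns grow to the right and rows downward; lengths in mm; the calibration is good to about 2 mm. A picture is of the moment at which its call begins: read the wrist's pose just before it. camera_model takes no time and is no camera call; for the wrist camera it gives the pose at the moment of the call.
- r.close_job(): hands the job in, once; it reports no verdict.
The state is a dict: "time": time; "joint_pos": joint angles; "joint_vel": joint speeds; "joint_torque": joint torques, N m; "tcp_pos": TCP position; "orientation": TCP orientation; "wrist_force": force on the tool from outside, world axes, zero at the start; "ft_torque": the same for the moment, N m; "gripper_width": finger opening in mm.
Only numpy, scipy, OpenCV 4.12 (cv2) and the standard library are available. Lean on these libraries where they do the work, as an engineer would, in place of code of your own. Each camera call takes 0.05 s, during which the arm holds its last target. There are 200 camera calls.

## Working session

There is one attempt and no reset: what is moved stays moved. The work goes in short steps, Python scripts to look and compute and a tool call to move; the robot and the scene stay as the last step left them, time stands still between calls to the robot, and variables do not carry over. Pictures are saved under pics/ and viewed, about 8 in all and at most 12, crops included, and the job is handed in when it is done.

Besides the shell and the picture viewer there is one more tool, called after "Call:" by a JSON object that holds its "api" and its "payload", one argument or row to a line. drive_tool: Moves the arm, as the interface text tells. Its arguments: {"type":"object","properties":{"commands":{"type":"array","items":{"type":"array","items":{"type":"array","items":{"type":"number"}}}},"force":{"type":"number"}},"required":["commands"]}

```bash
ls; mkdir -p pics; python3 - <<'E'
from rig import r
import cv2,numpy as np
s=r.observe();print({k:np.round(v,3) for k,v in s.items()})
for n in("top","scene"):
    f=r.grab_frame(n);cv2.imwrite(f"pics/{n}0.png",f[:,:,::-1]);m=r.camera_model(n)
    print(n,m["fx"],m["cx"],m["cy"],np.round(m["cam_to_world"],3).tolist())
a=cv2.imread("pics/top0.png");cv2.imwrite("pics/top0b.png",cv2.resize(a,(800,600)))
E
```

```text
pics
{'time': np.float64(0.0), 'joint_pos': array([-1.209,  0.213, -0.035,  1.324,  0.   ,  1.571]), 'joint_vel': array([-0.001,  0.   , -0.002,  0.001, -0.   ,  0.   ]), 'joint_torque': array([-2.0000e-03, -6.8616e+01,  4.8712e+01,  1.7000e-02, -0.0000e+00,
       -0.0000e+00]), 'tcp_pos': array([ 176.847, -467.33 ,  252.826]), 'orientation': array([3.128, 1.57 , 1.919]), 'wrist_force': array([ 0.113, -1.01 ,  0.364]), 'ft_torque': array([ 0.028,  0.06 , -0.019]), 'gripper_width': np.float64(84.955)}
top 469.2490203897246 285.6375586315164 211.46958934373524 [[-0.001, -0.997, 0.077, 319.068], [-1.0, 0.0, -0.014, -3.94], [0.014, -0.077, -0.997, 1497.629], [0.0, 0.0, 0.0, 1.0]]
scene 406.21962059324846 277.5485599314043 210.86154334748173 [[0.557, 0.634, -0.536, 993.968], [0.83, -0.415, 0.372, -393.742], [0.014, -0.652, -0.758, 871.196], [0.0, 0.0, 0.0, 1.0]]
```

View pics/top0b.png

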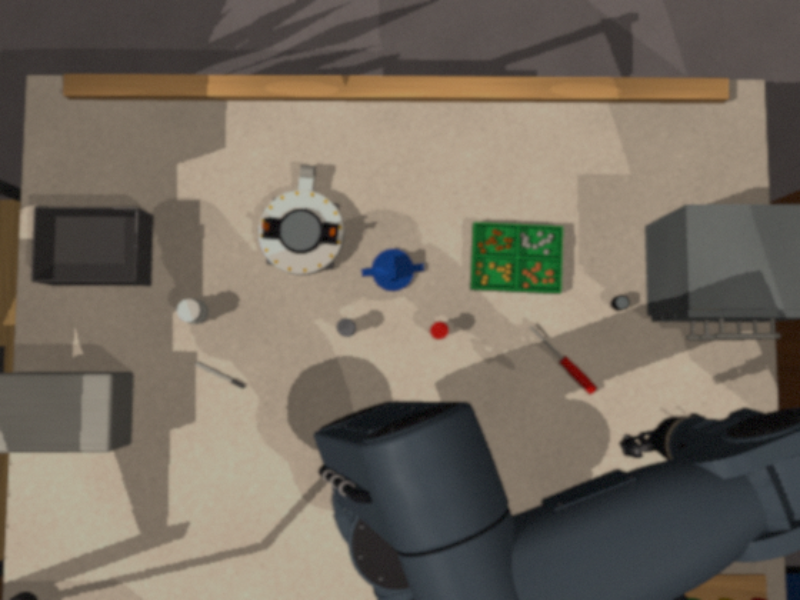

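View pics/scene0.png

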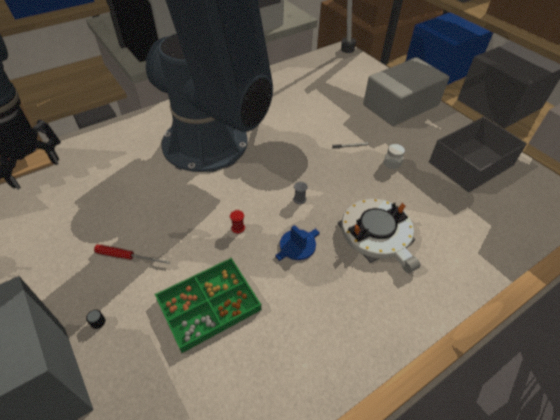

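The top view (800x600) shows the head at (302,231) with its knuckle pointing up (world +x), the cover at (393,271) with its arm roughly along world y, the grey spool at (347,327) and the red spool at (440,330). I'll measure from the masks.

```bash
cat > h.py <<'E'
from rig import r
import cv2,numpy as np
def ray(m,px,z):
    px=np.atleast_2d(px).astype(float);T=np.array(m["cam_to_world"])
    d=np.c_[(px[:,0]-m["cx"])/m["fx"],(px[:,1]-m["cy"])/m["fy"],np.ones(len(px))]@T[:3,:3].T
    return T[:3,3]+d*((z-T[2,3])/d[:,2])[:,None]
def blobs(mask,amin=4):
    n,l,s,c=cv2.connectedComponentsWithStats(mask.astype(np.uint8))
    return sorted([(s[i,4],c[i],l==i) for i in range(1,n) if s[i,4]>=amin],key=lambda b:-b[0])
def blue(f):
    h=cv2.cvtColor(f,cv2.COLOR_RGB2HSV);return (h[...,0]>100)&(h[...,0]<130)&(h[...,1]>130)&(h[...,2]>40)
def orange(f):
    h=cv2.cvtColor(f,cv2.COLOR_RGB2HSV);return (h[...,0]>3)&(h[...,0]<17)&(h[...,1]>150)&(h[...,2]>70)
E
python3 - <<'E'
from h import *
f=cv2.imread("pics/top0.png")[:,:,::-1].copy();m=r.camera_model("top")
b=[x for x in blobs(blue(f),50) if 200<x[1][0]<350 and x[1][1]<250][0]
ys,xs=np.nonzero(b[2]);P=ray(m,np.c_[xs,ys],10);print("cover",b[0],P.mean(0),"y",P[:,1].min(),P[:,1].max(),"x",P[:,0].min(),P[:,0].max())
for e in(P[P[:,1]>P[:,1].max()-14],P[P[:,1]<P[:,1].min()+14]):print(" end",e.mean(0))
for o in blobs(orange(f)):
    if 170<o[1][0]<250 and 110<o[1][1]<200:print("or",o[0],o[1],ray(m,o[1],70))
h=cv2.cvtColor(f,cv2.COLOR_RGB2HSV);w=(h[...,1]<45)&(h[...,2]>140);w[:,:175]=0;w[:,245:]=0;w[:105]=0;w[200:]=0
b=blobs(w,50)[0];ys,xs=np.nonzero(b[2]);P=ray(m,np.c_[xs,ys],36)
print("white",b[0],P.min(0),P.max(0));k=P[P[:,0]>P[:,0].max()-30];print("knuckle",k.mean(0))
E
```

```text
cover 669 [507.96666799  10.28108485  10.        ] y -55.21228595083491 75.61841812698762 x 464.7993782058533 551.5626973059323
 end [503.23008714  68.89819163  10.        ]
 end [513.69485437 -49.37056738  10.        ]
or 24 [232.20833333 161.83333333] [[582.86195588 139.63368737  70.        ]]
or 20 [185.55 157.55] [[595.95882746 282.75204232  70.        ]]
white 763 [610.90355038 125.00567774  36.        ] [729.40006904 301.03342448  36.        ]
knuckle [710.93448161 204.64881704  36.        ]
```

Call:
{"api": "drive_tool", "payload": {
  "commands": [
    [[0,0.048,-0.033,0,0,0,1],[0,0.048,-0.033,0,0,0,1],[0,0.048,-0.033,0,0,0,1],[0,0.048,-0.033,0,0,0,1],[0,0.048,-0.033,0,0,0,1],[0,0.048,-0.033,0,0,0,1],[0,0.048,-0.033,0,0,0,1],[0,0.048,-0.033,0,0,0,1],[0,0.048,-0.033,0,0,0,1],[0,0.048,-0.033,0,0,0,1],[0,0,0,1,0,0,1],[0,0,0,1,0,0,1]]
  ]
}}

```text
time: 1.6
tcp_pos: [509.2, 11.7, 252.7]
orientation: [-1.685, 1.57, -3.07]
wrist_force: [-0.3, 0.2, 0.7]
gripper_width: 85.3
```

```bash
python3 - <<'E'
from h import *
s=r.observe();print({k:np.round(s[k],3) for k in("time","joint_pos","tcp_pos","orientation")})
m=r.camera_model("wrist");f=r.grab_frame("wrist");cv2.imwrite("pics/w1.png",f[:,:,::-1]);print(m["fx"],np.round(m["cam_to_world"],3).tolist())
E
```

```text
{'time': np.float64(1.6), 'joint_pos': array([ 0.023,  0.233, -0.01 ,  1.329, -0.   ,  2.979]), 'tcp_pos': array([509.151,  11.707, 252.737]), 'orientation': array([-1.685,  1.57 , -3.07 ])}
338.5995521140801 [[0.184, -0.943, -0.278, 579.785], [-0.983, -0.177, -0.05, 24.738], [-0.002, 0.283, -0.959, 373.377], [0.0, 0.0, 0.0, 1.0]]
```

View pics/w1.png

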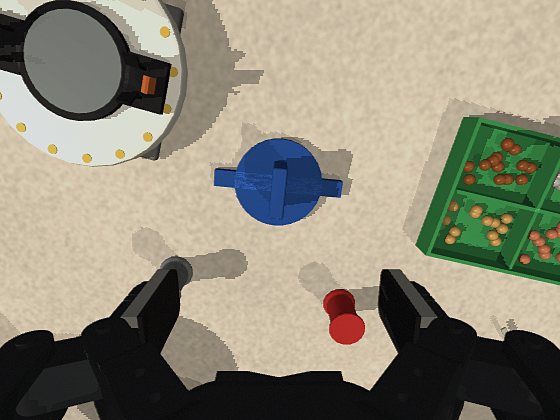

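The wrist view shows the cover at (279,182), with its arm ends at (214,178) and (342,188), and the near hook at (148,84). The clear route is to turn the tool about −180°, because joint 6 would pass its range at the head otherwise. I'll measure the cover first.

```bash
cat >> h.py <<'E'
def cover(f,m):
    b=blobs(blue(f),300)[0];ys,xs=np.nonzero(b[2]);P=ray(m,np.c_[xs,ys],10)[:,:2]
    (c,rad)=cv2.minEnclosingCircle(P.astype(np.float32));c=np.array(c)
    d=np.linalg.norm(P-c,axis=1);A=P[d>56];s=A[:,1]>c[1]
    e1,e2=A[s].mean(0),A[~s].mean(0);v=e1-e2
    return c,rad,(e1+e2)/2,np.arctan2(-v[0],v[1])
E
python3 - <<'E'
from h import *
m=r.camera_model("wrist");f=cv2.imread("pics/w1.png")[:,:,::-1].copy()
print(cover(f,m))
b=blobs(blue(f),300)[0];ys,xs=np.nonzero(b[2]);P=ray(m,np.c_[xs,ys],10)[:,:2];print(P.min(0),P.max(0))
E
```

```text
(array([505.59698486,  11.93044472]), 69.9232406616211, array([507.55920053,  12.1252963 ]), np.float64(0.08445504472102654))
[459.27429031 -57.69712255] [555.03691242  81.6333079 ]
```

Call:
{"api": "drive_tool", "payload": {
  "commands": [
    [[0,0,0,-1,0,0,1],[0,0,0,-1,0,0,1],[0,0,0,-1,0,0,1],[0,0,0,-1,0,0,1],[0,0,0,-1,0,0,1],[0,0,0,-1,0,0,1],[0,0,0,-1,0,0,1],[0,0,0,-1,0,0,1],[0,0,0,-1,0,0,1],[0,0,0,-1,0,0,1],[0,0,0,-1,0,0,1],[0,0,0,-1,0,0,1]]
  ]
}}

```text
time: 3.15
tcp_pos: [508.9, 10.8, 253.1]
orientation: [-2.818, 1.57, 3.133]
wrist_force: [0.1, -1.5, -0.4]
gripper_width: 85.4
```

Call:
{"api": "drive_tool", "payload": {
  "commands": [
    [[0,0,0,-1,0,0,1],[0,0,0,-1,0,0,1],[0,0,0,-1,0,0,1],[0,0,0,-1,0,0,1],[0,0,0,-1,0,0,1],[0,0,0,-1,0,0,1],[0,0,0,-1,0,0,1],[0,0,0,-1,0,0,1],[0,0,0,-1,0,0,1],[0,0,0,-1,0,0,1],[0,0,0,-1,0,0,1],[0,0,0,-1,0,0,1]]
  ]
}}

```text
time: 4.65
tcp_pos: [508.9, 10.8, 253.1]
orientation: [2.374, 1.57, 3.09]
wrist_force: [0.3, -0.7, -0.2]
gripper_width: 85.3
```

Call:
{"api": "drive_tool", "payload": {
  "commands": [
    [[0,0,0,-1,0,0,1],[0,0,0,-1,0,0,1],[0,0,0,-1,0,0,1],[0,0,0,-1,0,0,1],[0,0,0,-1,0,0,1],[0,0,0,-1,0,0,1],[0,0,0,-1,0,0,1],[0,0,0,-1,0,0,1],[0,0,0,-1,0,0,1],[0,0,0,-1,0,0,1],[0,0,0,-0.5,0,0,1],[0,0,0,0,0,0,1]]
  ]
}}

```text
time: 6.15
tcp_pos: [509.0, 10.8, 253.1]
orientation: [1.592, 1.57, -3.064]
wrist_force: [-0.7, -0.5, 0.4]
gripper_width: 85.7
```

```bash
cat >> h.py <<'E'
from scipy.spatial.transform import Rotation as Ro
def Rt():return Ro.from_euler("xyz",r.observe()["orientation"]).as_matrix()
def yaw():z=Rt()[:,2];return np.arctan2(z[1],z[0])
E
python3 - <<'E'
from h import *
s=r.observe();print({k:np.round(s[k],3) for k in("time","joint_pos","tcp_pos","orientation")},yaw(),np.round(Rt(),3))
m=r.camera_model("wrist");f=r.grab_frame("wrist");cv2.imwrite("pics/w2.png",f[:,:,::-1])
print(cover(f,m));print(np.round(m["cam_to_world"],3).tolist())
E
```

```text
{'time': np.float64(6.15), 'joint_pos': array([ 0.021,  0.232, -0.01 ,  1.329, -0.   , -0.036]), 'tcp_pos': array([508.958,  10.807, 253.138]), 'orientation': array([ 1.592,  1.57 , -3.064])} 1.6277725091620876 [[-0.    -0.998 -0.057]
 [-0.    -0.057  0.998]
 [-1.     0.    -0.   ]]
(array([506.8550415 ,  12.50353622]), 69.93587493896484, array([506.19684021,  12.51120172]), np.float64(0.09204033045772314))
[[-0.056, 0.958, 0.282, 437.437], [0.998, 0.054, 0.018, 6.47], [0.002, 0.282, -0.959, 373.937], [0.0, 0.0, 0.0, 1.0]]
```

View pics/w2.png

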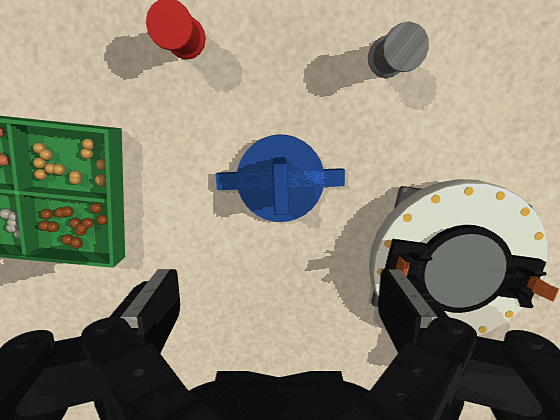

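Call:
{"api": "drive_tool", "payload": {
  "commands": [
    [[0,0.002,0.0016,-0.36,0,0,1],[0.03,0,0,0,0,0,1],[0.03,0,0,0,0,0,1],[0.03,0,0,0,0,0,1],[0.03,0,0,0,0,0,1],[0.03,0,0,0,0,0,1],[0.02,0,0,0,0,0,1],[0.015,0,0,0,0,0,1],[0.01,0,0,0,0,0,1],[0.01,0,0,0,0,0,1],[0,0,0,0,0,0,1],[0,0,0,0,0,0,1]]
  ],
  "force": 80
}}

```text
time: 7.7
tcp_pos: [507.3, 12.4, 48.7]
orientation: [-1.617, 1.57, 0.042]
wrist_force: [-0.4, 0.1, -0.6]
gripper_width: 85.6
```

Call:
{"api": "drive_tool", "payload": {
  "commands": [
    [[0,0,0,0,0,0,0.3],[0,0,0,0,0,0,0.3],[0,0,0,0,0,0,0.3],[0,0,0,0,0,0,0],[0,0,0,0,0,0,0],[0,0,0,0,0,0,0],[0,0,0,0,0,0,0],[0,0,0,0,0,0,0]]
  ]
}}

```text
time: 8.7
tcp_pos: [507.2, 12.4, 48.6]
orientation: [-1.618, 1.57, 0.041]
wrist_force: [-0.2, 0.2, 6.7]
gripper_width: 13.0
```

```bash
python3 - <<'E'
from h import *
s=r.observe();print({k:np.round(s[k],3) for k in("time","joint_pos","tcp_pos","wrist_force","ft_torque","gripper_width")},yaw(),np.round(Rt(),3).tolist())
E
```

```text
{'time': np.float64(8.7), 'joint_pos': array([ 0.024,  0.362, -0.378,  0.83 ,  0.   , -0.063]), 'tcp_pos': array([507.213,  12.402,  48.554]), 'wrist_force': array([-0.214,  0.237,  6.692]), 'ft_torque': array([0.032, 0.194, 0.054]), 'gripper_width': np.float64(13.026)} 1.6586171681463082 [[0.0, -0.996, -0.088], [0.0, -0.088, 0.996], [-1.0, -0.0, -0.0]]
```

Gripped at 13 mm width. Lifting, then moving toward the head for a better look.

Call:
{"api": "drive_tool", "payload": {
  "commands": [
    [[-0.01,0,0,0,0,0,0],[-0.02,0,0,0,0,0,0],[-0.03,0,0,0,0,0,0],[-0.03,0,0,0,0,0,0],[-0.03,0,0,0,0,0,0],[-0.03,0,0,0,0,0,0],[-0.03,0,0,0,0,0,0],[-0.02,0,0.02,0,0,0,0],[0,0,0.03,0,0,0,0],[0,0,0.02,0,0,0,0],[0,0,0,0,0,0,0],[0,0,0,0,0,0,0]]
  ]
}}

```text
time: 10.2
tcp_pos: [500.8, 81.7, 248.5]
orientation: [3.126, 1.571, -1.499]
wrist_force: [0.8, -0.5, -0.1]
gripper_width: 12.9
```

```bash
python3 - <<'E'
from h import *
s=r.observe();print({k:np.round(s[k],3) for k in("time","joint_pos","tcp_pos","wrist_force","ft_torque","gripper_width")},yaw())
m=r.camera_model("wrist");f=r.grab_frame("wrist");cv2.imwrite("pics/w3.png",f[:,:,::-1]);np.save("w3T.npy",m["cam_to_world"])
for o in blobs(orange(f),20):print("or",o[0],o[1])
E
```

```text
{'time': np.float64(10.2), 'joint_pos': array([ 0.162,  0.229, -0.026,  1.316, -0.   ,  0.074]), 'tcp_pos': array([500.811,  81.662, 248.501]), 'wrist_force': array([ 0.844, -0.532, -0.101]), 'ft_torque': array([-0.023,  0.04 ,  0.025]), 'gripper_width': np.float64(12.93)} 1.658582814450129
or 366 [470.54371585 299.34699454]
or 304 [ 12.43421053 222.03947368]
or 149 [  6.67114094 238.25503356]
or 105 [ 27.18095238 204.60952381]
or 63 [ 31.93650794 216.71428571]
or 37 [  1.59459459 207.37837838]
or 32 [  6.6875  173.03125]
or 22 [ 30.5        177.22727273]
or 20 [ 29.7  161.15]
```

View pics/w3.png

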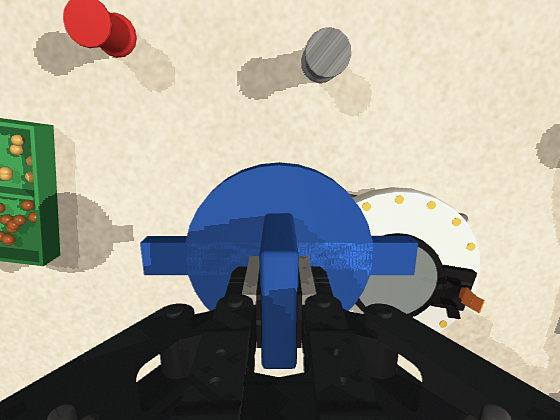

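The cover is held level and hides much of the head; its left hook is at (471,299). I'll triangulate the grey lens disc from the earlier uncluttered views (w1, w2, top, scene).

```bash
cat > tri.py <<'E'
from h import *
T1=[[0.184,-0.943,-0.278,579.785],[-0.983,-0.177,-0.05,24.738],[-0.002,0.283,-0.959,373.377]]
T2=[[-0.056,0.958,0.282,437.437],[0.998,0.054,0.018,6.47],[0.002,0.282,-0.959,373.937]]
mw=r.camera_model("wrist")
ms={"w1":dict(mw,cam_to_world=np.array(T1+[[0,0,0,1]])),"w2":dict(mw,cam_to_world=np.array(T2+[[0,0,0,1]])),"top0":r.camera_model("top"),"scene0":r.camera_model("scene")}
seed={"w1":(72,72),"w2":(466,270),"top0":(211,161),"scene0":(378,223)}
def tri(names,px):
    A=np.zeros((3,3));b=np.zeros(3)
    for n in names:
        m=ms[n];o=np.array(m["cam_to_world"])[:3,3];d=ray(m,px[n],0)[0]-o;d/=np.linalg.norm(d);M=np.eye(3)-np.outer(d,d);A+=M;b+=M@o
    X=np.linalg.solve(A,b);res={}
    for n in names:
        res[n]=np.round(ray(ms[n],px[n],X[2])[0,:2]-X[:2],1)
    return X,res
px={}
for n,s in seed.items():
    f=cv2.imread(f"pics/{n}.png")
    mask=np.zeros((422,562),np.uint8);cv2.floodFill(f.copy(),mask,s,0,(9,)*3,(9,)*3,4|cv2.FLOODFILL_MASK_ONLY|cv2.FLOODFILL_FIXED_RANGE|(255<<8))
    mk=cv2.morphologyEx(mask[1:-1,1:-1],cv2.MORPH_CLOSE,np.ones((3,3)));c=max(cv2.findContours(mk,0,2)[0],key=cv2.contourArea)
    e=cv2.fitEllipse(cv2.convexHull(c));px[n]=e[0];print(n,np.round(e[0],1),np.round(e[1],1),cv2.contourArea(c),cv2.boundingRect(c))
if __name__=="__main__":
    for k in(["w1","w2"],["top0","scene0"],list(seed)):print(k,tri(k,px))
    for n in("w1","w2","top0","scene0"):
        f=cv2.imread(f"pics/{n}.png")[:,:,::-1].copy()
        for o in blobs(orange(f),6):
            if np.linalg.norm(o[1]-px[n])<120:
                ys,xs=np.nonzero(o[2]);print(n,o[0],np.round(o[1],1),xs.min(),xs.max(),ys.min(),ys.max())
E
python3 tri.py
```

```text
w1 [72.1 60.1] [ 89.9 109.1] 7552.0 (24, 9, 97, 103)
w2 [464.7 270.2] [68.9 83.2] 4383.5 (425, 234, 81, 73)
top0 [209.8 161.1] [24.7 25. ] 461.5 (198, 149, 25, 25)
scene0 [378.5 222.1] [22.5 31.5] 519.5 (363, 211, 31, 23)
['w1', 'w2'] (array([590.32804289, 218.95970785,  38.28348269]), {'w1': array([-0. ,  0.1]), 'w2': array([-0. , -0.1])})
['top0', 'scene0'] (array([589.10946388, 211.48395876,  47.57474046]), {'top0': array([0.1, 0.2]), 'scene0': array([-0.1, -0.2])})
['w1', 'w2', 'top0', 'scene0'] (array([588.63952036, 213.03870099,  46.37512288]), {'w1': array([1.4, 1.3]), 'w2': array([-2. ,  0.7]), 'top0': array([ 0.8, -1.2]), 'scene0': array([-0.2, -0.9])})
w1 230 [147.9  84.7] 141 155 75 93
w2 419 [542.3 288.1] 527 558 276 300
w2 150 [402.5 265.4] 396 409 257 275
top0 24 [232.2 161.8] 230 234 159 165
top0 20 [185.6 157.6] 184 187 155 160
scene0 32 [356.7 228.8] 355 359 225 233
scene0 31 [400.7 207.9] 398 404 204 212
```

```bash
python3 - <<'E' | tail -8
from tri import *
H={"top0":([185.6,157.6],[232.2,161.8]),"scene0":([400.7,207.9],[356.7,228.8]),"w2":([542.3,288.1],[402.5,265.4])}
for i in(0,1):print("hook",i,tri(list(H),{k:v[i] for k,v in H.items()}))
X=[tri(["top0","scene0"],{k:H[k][i] for k in("top0","scene0")})[0] for i in(0,1)];print(X)
for k,(a,b) in H.items():
    A,B=ray(ms[k],a,66)[0],ray(ms[k],b,66)[0];v=A-B;print(k,np.round((A+B)/2,1),np.linalg.norm(v),np.arctan2(-v[0],v[1]))
E
```

```text
top0 [209.8 161.1] [24.7 25. ] 461.5 (198, 149, 25, 25)
scene0 [378.5 222.1] [22.5 31.5] 519.5 (363, 211, 31, 23)
hook 0 (array([594.52950584, 283.19326855,  65.49555423]), {'top0': array([2.1, 0.3]), 'scene0': array([-0.3, -2.2]), 'w2': array([-1.1,  1.6])})
hook 1 (array([581.56886434, 140.86007029,  59.33975681]), {'top0': array([ 3.4, -0.1]), 'scene0': array([-1. , -0.3]), 'w2': array([-2.7,  0.3])})
[array([595.39508101, 282.12119634,  66.04549339]), array([583.27521626, 139.2087642 ,  63.26642644])]
top0 [590.1 211.7  66. ] 143.91409070882904 -0.08957739140283486
scene0 [589.2 208.4  66. ] 144.86375291490953 -0.0731237347732653
w2 [584.5 211.3  66. ] 147.01739298661138 -0.11729679314403292
```

Call:
{"api": "drive_tool", "payload": {
  "commands": [
    [[0,0,0,0.68,0,0,0],[0,0,0,0.68,0,0,0],[0,0,0,0.68,0,0,0],[0,-0.0126,0.0231,0,0,0,0],[0,-0.0126,0.0231,0,0,0,0],[0,-0.0126,0.0231,0,0,0,0],[0,-0.0126,0.0231,0,0,0,0],[0,-0.0126,0.0231,0,0,0,0],[0,-0.0126,0.0231,0,0,0,0],[0.03,0,0,0,0,0,0],[0.03,0,0,0,0,0,0],[0.03,0,0,0,0,0,0]]
  ]
}}

```text
time: 11.75
tcp_pos: [588.9, 212.4, 157.3]
orientation: [2.666, 1.571, -2.137]
wrist_force: [0.0, 0.0, -0.9]
gripper_width: 13.0
```

Call:
{"api": "drive_tool", "payload": {
  "commands": [
    [[0.008,0,0,0,0,0,0],[0,0,0,0,0,0,0],[0,0,0,0,0,0,0],[0,0,0,0,0,0,0]]
  ]
}}

```text
time: 12.25
tcp_pos: [589.2, 213.5, 151.3]
orientation: [-1.168, 1.569, 0.313]
wrist_force: [-0.4, -0.2, -0.0]
gripper_width: 13.2
```

```bash
python3 - <<'E'
from h import *
s=r.observe();print({k:np.round(s[k],3) for k in("time","joint_pos","tcp_pos","wrist_force","ft_torque","gripper_width")},yaw(),np.round(Rt(),4).tolist())
f=r.grab_frame("scene");cv2.imwrite("pics/s4.png",f[:,:,::-1]);a=cv2.resize(f[130:290,290:470],None,fx=3.3,fy=3.3,interpolation=cv2.INTER_CUBIC)
g=r.grab_frame("wrist");cv2.imwrite("pics/w4.png",g[:,:,::-1])
g=cv2.resize(g[100:],None,fx=.9,fy=.9)
o=np.zeros((595,800,3),np.uint8);b=cv2.resize(a,(300,267));o[:267,:300]=b;o[:288,300:804]=g[:, :500];
o[290:290+300,:337]=cv2.resize(a,(337,300));cv2.imwrite("pics/s4c.png",o[:,:,::-1])
cv2.imwrite("pics/s4c.png",a[:,:,::-1])
E
```

```text
{'time': np.float64(12.25), 'joint_pos': array([ 0.348,  0.508,  0.129,  1.191, -0.   ,  0.438]), 'tcp_pos': array([589.172, 213.465, 151.34 ]), 'wrist_force': array([-0.36 , -0.196, -0.045]), 'ft_torque': array([-0.043, -0.007,  0.011]), 'gripper_width': np.float64(13.219)} 1.4805127897264285 [[0.0014, -0.9959, 0.0902], [0.0005, 0.0902, 0.9959], [-1.0, -0.0014, 0.0006]]
```

View pics/s4c.png

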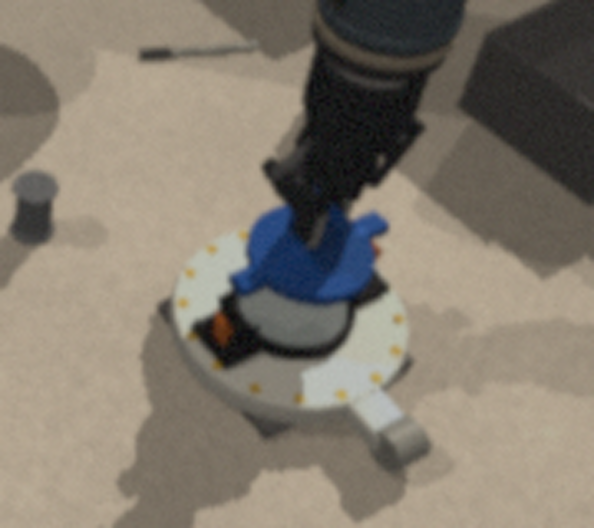

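View pics/w4.png

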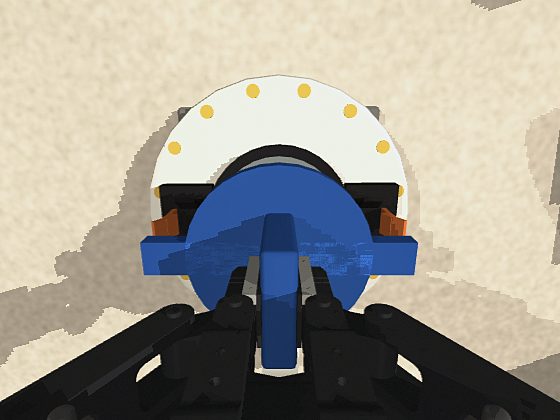

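Both views look good. In the wrist view, the rim (about 153–408), carrier blocks (160–400) and hooks are symmetric about column 280, and the cover is centred at 279. The edges are level, so yaw and y agree. Next I'll check x from the rim's and carrier's near edges.

```bash
python3 - <<'E'
from h import *
m=r.camera_model("wrist");f=cv2.imread("pics/w4.png")[:,:,::-1].copy();h=cv2.cvtColor(f,cv2.COLOR_RGB2HSV)
w=(h[...,1]<20)&(h[...,2]>200)
b=blobs(w,500)[0];c=max(cv2.findContours(b[2].astype(np.uint8),0,1)[0],key=cv2.contourArea)[:,0]
u=c[(c[:,1]<170)&~((c[:,1]>140)&(c[:,0]>190)&(c[:,0]<370))]
col={}
P=ray(m,u,36)[:,:2]
A=np.c_[2*P,np.ones(len(P))]
for _ in range(3):
    s=np.linalg.lstsq(A,(P**2).sum(1),rcond=None)[0];R=np.sqrt(s[2]+s[0]**2+s[1]**2);d=np.abs(np.linalg.norm(P-s[:2],axis=1)-R);k=d<2*np.median(d)+.3;P=P[k];A=A[k]
print("rim",s[:2],R,len(P))
# fixed radius 95
from scipy.optimize import least_squares
print(least_squares(lambda q:np.linalg.norm(P-q,axis=1)-95,s[:2]).x)
print("gray col280",[(y,h[y,280,2]) for y in range(135,165,2)])
for z in(44,48,52):print(z,ray(m,(280,145.5),z)[0]+50*np.array([.996,-.09,0]))
E
```

```text
rim [587.05681865 214.1043129 ] 92.40842467228964 296
[590.14371785 213.80981075]
gray col280 [(135, np.uint8(241)), (137, np.uint8(241)), (139, np.uint8(240)), (141, np.uint8(241)), (143, np.uint8(255)), (145, np.uint8(4)), (147, np.uint8(36)), (149, np.uint8(35)), (151, np.uint8(35)), (153, np.uint8(35)), (155, np.uint8(21)), (157, np.uint8(147)), (159, np.uint8(139)), (161, np.uint8(149)), (163, np.uint8(89))]
44 [588.20309093 214.60854316  44.        ]
48 [587.83482855 214.61767798  48.        ]
52 [587.46656617 214.62681279  52.        ]
```

Call:
{"api": "drive_tool", "payload": {
  "commands": [
    [[0.008,0.0005,0.0003,0,0,0,0],[0.008,0,0,0,0,0,0],[0.006,0,0,0,0,0,0],[0.003,0,0,0,0,0,0],[0,0,0,0,0,0,0],[0,0,0,0,0,0,0]]
  ],
  "force": 100
}}

```text
time: 13.1
tcp_pos: [588.3, 213.7, 125.6]
orientation: [-1.119, 1.57, 0.362]
wrist_force: [0.3, -0.6, -0.8]
gripper_width: 13.0
```

Call:
{"api": "drive_tool", "payload": {
  "commands": [
    [[0.003,0,0,0,0,0,0],[0.003,0,0,0,0,0,0],[0,0,0,0,0,0,0]]
  ]
}}

```text
time: 13.48
tcp_pos: [588.0, 213.6, 119.0]
orientation: [1.984, 1.57, -2.819]
wrist_force: [-0.4, 0.2, -0.6]
gripper_width: 12.6
```

Call:
{"api": "drive_tool", "payload": {
  "commands": [
    [[0.002,0,0,0,0,0,0],[0.002,0,0,0,0,0,0],[0,0,0,0,0,0,0]]
  ]
}}

```text
time: 13.85
tcp_pos: [588.1, 213.7, 115.1]
orientation: [1.973, 1.571, -2.83]
wrist_force: [0.1, -0.1, -1.3]
gripper_width: 12.8
```

Call:
{"api": "drive_tool", "payload": {
  "commands": [
    [[0.002,0,0,0,0,0,0],[0,0,0,0,0,0,0]]
  ]
}}

```text
time: 14.1
tcp_pos: [588.1, 213.7, 113.2]
orientation: [2.213, 1.571, -2.59]
wrist_force: [-0.0, -0.3, 0.1]
gripper_width: 13.0
```

Call:
{"api": "drive_tool", "payload": {
  "commands": [
    [[0.002,0,0,0,0,0,0],[0,0,0,0,0,0,0]]
  ]
}}

```text
time: 14.35
tcp_pos: [588.3, 213.7, 111.4]
orientation: [-1.209, 1.57, 0.272]
wrist_force: [0.7, -0.1, 1.9]
gripper_width: 12.6
```

Call:
{"api": "drive_tool", "payload": {
  "commands": [
    [[0.002,0,0,0,0,0,0],[0,0,0,0,0,0,0]]
  ]
}}

```text
time: 14.6
tcp_pos: [588.4, 213.7, 109.4]
orientation: [-1.202, 1.57, 0.278]
wrist_force: [0.8, -1.0, 3.3]
gripper_width: 12.7
```

Call:
{"api": "drive_tool", "payload": {
  "commands": [
    [[0.001,0,0,0,0,0,0],[0,0,0,0,0,0,0]]
  ]
}}

```text
time: 14.85
tcp_pos: [588.4, 213.8, 108.6]
orientation: [-1.121, 1.57, 0.36]
wrist_force: [0.8, -1.3, 5.0]
gripper_width: 12.7
```

Call:
{"api": "drive_tool", "payload": {
  "commands": [
    [[0.001,0,0,0,0,0,0],[0,0,0,0,0,0,0]]
  ]
}}

```text
time: 15.1
tcp_pos: [588.5, 213.8, 107.7]
orientation: [-1.102, 1.57, 0.379]
wrist_force: [0.1, 0.1, 6.6]
gripper_width: 12.6
```

Call:
{"api": "drive_tool", "payload": {
  "commands": [
    [[0.001,0,0,0,0,0,0],[0,0,0,0,0,0,0]]
  ]
}}

```text
time: 15.35
tcp_pos: [588.4, 213.8, 106.5]
orientation: [-1.089, 1.57, 0.392]
wrist_force: [1.5, -0.1, -2.2]
gripper_width: 12.6
```

Call:
{"api": "drive_tool", "payload": {
  "commands": [
    [[0.001,0,0,0,0,0,0],[0,0,0,0,0,0,0]]
  ]
}}

```text
time: 15.6
tcp_pos: [588.1, 213.7, 105.1]
orientation: [2.068, 1.571, -2.735]
wrist_force: [2.6, -0.1, 0.3]
gripper_width: 12.6
```

Call:
{"api": "drive_tool", "payload": {
  "commands": [
    [[0.001,0,0,0,0,0,0],[0,0,0,0,0,0,0]]
  ]
}}

```text
time: 15.85
tcp_pos: [588.1, 213.7, 104.1]
orientation: [1.922, 1.57, -2.881]
wrist_force: [1.4, -0.6, 1.4]
gripper_width: 12.7
```

Call:
{"api": "drive_tool", "payload": {
  "commands": [
    [[0.001,0,0,0,0,0,0],[0,0,0,0,0,0,0]]
  ]
}}

```text
time: 16.1
tcp_pos: [588.1, 213.7, 103.2]
orientation: [2.017, 1.571, -2.786]
wrist_force: [1.0, 0.3, 1.3]
gripper_width: 12.6
```

```bash
python3 - <<'E'
from h import *
s=r.observe();print({k:np.round(s[k],3) for k in("tcp_pos","wrist_force","ft_torque","gripper_width")},yaw(),np.round(Rt(),4).tolist())
E
```

```text
{'tcp_pos': array([588.134, 213.701, 103.201]), 'wrist_force': array([0.989, 0.313, 1.263]), 'ft_torque': array([ 0.039, -0.131, -0.016]), 'gripper_width': np.float64(12.593)} 1.480592515742291 [[-0.0001, -0.9959, 0.0901], [-0.0, 0.0901, 0.9959], [-1.0, 0.0001, -0.0]]
```

Resistance peaked near 107 and fell, as described. Continuing down toward the stop, expected at about 93–94.

Call:
{"api": "drive_tool", "payload": {
  "commands": [
    [[0.002,0,0,0,0,0,0],[0,0,0,0,0,0,0]]
  ]
}}

```text
time: 16.35
tcp_pos: [588.1, 213.6, 101.1]
orientation: [2.382, 1.571, -2.42]
wrist_force: [1.8, -0.0, -0.0]
gripper_width: 12.9
```

Call:
{"api": "drive_tool", "payload": {
  "commands": [
    [[0.002,0,0,0,0,0,0],[0,0,0,0,0,0,0]]
  ]
}}

```text
time: 16.6
tcp_pos: [588.1, 213.7, 99.1]
orientation: [2.406, 1.571, -2.396]
wrist_force: [1.7, 0.1, -1.2]
gripper_width: 12.6
```

Call:
{"api": "drive_tool", "payload": {
  "commands": [
    [[0.001,0,0,0,0,0,0],[0,0,0,0,0,0,0]]
  ]
}}

```text
time: 16.85
tcp_pos: [588.1, 213.7, 98.2]
orientation: [2.047, 1.571, -2.756]
wrist_force: [0.7, -0.5, 1.6]
gripper_width: 12.6
```

Call:
{"api": "drive_tool", "payload": {
  "commands": [
    [[0.001,0,0,0,0,0,0],[0,0,0,0,0,0,0]]
  ]
}}

```text
time: 17.1
tcp_pos: [587.8, 213.6, 96.7]
orientation: [1.979, 1.57, -2.823]
wrist_force: [0.9, -0.5, -6.0]
gripper_width: 12.6
```

Call:
{"api": "drive_tool", "payload": {
  "commands": [
    [[0.001,0,0,0,0,0,0],[0,0,0,0,0,0,0]]
  ]
}}

```text
time: 17.35
tcp_pos: [587.8, 213.6, 95.9]
orientation: [1.946, 1.57, -2.857]
wrist_force: [-0.1, 0.5, -5.6]
gripper_width: 12.8
```

Call:
{"api": "drive_tool", "payload": {
  "commands": [
    [[0.0005,0,0,0,0,0,0],[0,0,0,0,0,0,0]]
  ]
}}

```text
time: 17.6
tcp_pos: [588.1, 213.7, 95.7]
orientation: [1.704, 1.571, -3.099]
wrist_force: [-0.8, 0.6, -4.5]
gripper_width: 13.1
```

Call:
{"api": "drive_tool", "payload": {
  "commands": [
    [[0.0005,0,0,0,0,0,0],[0,0,0,0,0,0,0]]
  ]
}}

```text
time: 17.85
tcp_pos: [588.3, 213.7, 95.5]
orientation: [-1.422, 1.57, 0.058]
wrist_force: [-0.8, -0.6, -1.9]
gripper_width: 12.8
```

Call:
{"api": "drive_tool", "payload": {
  "commands": [
    [[0.0005,0,0,0,0,0,0],[0,0,0,0,0,0,0]]
  ]
}}

```text
time: 18.1
tcp_pos: [588.3, 213.8, 94.9]
orientation: [-1.221, 1.57, 0.26]
wrist_force: [-0.5, 0.6, -0.5]
gripper_width: 12.8
```

Call:
{"api": "drive_tool", "payload": {
  "commands": [
    [[0.0005,0,0,0,0,0,0],[0,0,0,0,0,0,0]]
  ]
}}

```text
time: 18.35
tcp_pos: [588.2, 213.7, 94.3]
orientation: [1.575, 1.571, 3.056]
wrist_force: [-0.5, 0.1, -0.8]
gripper_width: 13.1
```

Call:
{"api": "drive_tool", "payload": {
  "commands": [
    [[0.0005,0,0,0,0,0,0],[0,0,0,0,0,0,0]]
  ]
}}

```text
time: 18.6
tcp_pos: [588.2, 213.7, 93.7]
orientation: [2.608, 1.571, -2.195]
wrist_force: [-0.6, 0.5, -0.5]
gripper_width: 13.0
```

Call:
{"api": "drive_tool", "payload": {
  "commands": [
    [[0.0005,0,0,0,0,0,0],[0,0,0,0,0,0,0]]
  ]
}}

```text
time: 18.85
tcp_pos: [588.2, 213.7, 93.8]
orientation: [-1.115, 1.57, 0.365]
wrist_force: [-2.7, -1.1, 6.1]
gripper_width: 12.8
```

Call:
{"api": "drive_tool", "payload": {
  "commands": [
    [[0.0005,0,0,0,0,0,0],[0,0,0,0,0,0,0]]
  ]
}}

```text
time: 19.1
tcp_pos: [588.2, 213.7, 93.7]
orientation: [-1.196, 1.57, 0.285]
wrist_force: [-5.5, -2.6, 11.5]
gripper_width: 12.8
```

Call:
{"api": "drive_tool", "payload": {
  "commands": [
    [[0.0005,0,0,0,0,0,0],[0,0,0,0,0,0,0]]
  ]
}}

```text
time: 19.35
tcp_pos: [588.2, 213.7, 93.7]
orientation: [-1.122, 1.57, 0.358]
wrist_force: [-8.0, -2.7, 18.3]
gripper_width: 12.7
```

Hard stop at 93.7 mm, 18 N. That matches first contact (112.5) minus 19 mm. Easing the preload, opening part way, and retreating a little for a look.

Call:
{"api": "drive_tool", "payload": {
  "commands": [
    [[-0.001,0,0,0,0,0,0],[0,0,0,0,0,0,0],[0,0,0,0,0,0,0.4],[0,0,0,0,0,0,0.4],[0,0,0,0,0,0,0.4],[0,0,0,0,0,0,0.4],[0,0,0,0,0,0,0.4],[0,0,0,0,0,0,0.4]]
  ]
}}

```text
time: 20.35
tcp_pos: [588.2, 213.7, 93.3]
orientation: [-1.19, 1.571, 0.29]
wrist_force: [-0.5, -0.5, -0.9]
gripper_width: 34.0
```

Call:
{"api": "drive_tool", "payload": {
  "commands": [
    [[-0.01,0,0,0,0,0,0.4],[-0.02,0,0,0,0,0,0.4],[-0.03,0,0,0,0,0,0.4],[-0.03,0,0,0,0,0,0.4],[-0.03,0,0,0,0,0,0.4],[-0.03,0,0,0,0,0,0.4],[0,0.02,0,0,0,0,0.4],[0,0.02,0,0,0,0,0.4],[0,0,0,0,0,0,0.4],[0,0,0,0,0,0,0.4]]
  ]
}}

```text
time: 21.6
tcp_pos: [548.8, 217.3, 243.8]
orientation: [-1.217, 1.57, 0.263]
wrist_force: [-0.3, -0.0, -0.2]
gripper_width: 34.0
```

```bash
python3 - <<'E'
from h import *
s=r.observe();print({k:np.round(s[k],3) for k in("time","tcp_pos","wrist_force","gripper_width")})
m=r.camera_model("wrist");f=r.grab_frame("wrist");cv2.imwrite("pics/w5.png",f[:,:,::-1])
b=blobs(blue(f),300)[0];ys,xs=np.nonzero(b[2])
for z in(50,55,60):
    P=ray(m,np.c_[xs,ys],z)[:,:2];print(z,"arm span",np.ptp(P[:,1])) 
for o in blobs(orange(f),30):print(o[0],np.round(o[1],1),np.round(ray(m,o[1],70)[0],1))
cv2.imwrite("pics/w5c.png",cv2.resize(f[130:370,110:450],None,fx=2.3,fy=2.3,interpolation=2)[:,:,::-1])
E
```

```text
{'time': np.float64(21.6), 'tcp_pos': array([548.807, 217.298, 243.763]), 'wrist_force': array([-0.267, -0.02 , -0.203]), 'gripper_width': np.float64(34.002)}
50 arm span 141.23458940303084
55 arm span 138.98904134808961
60 arm span 136.74349329314848
264 [200.9 235.8] [579.7 142.6  70. ]
263 [356.1 234.8] [591.8 285.6  70. ]
```

View pics/w5.png

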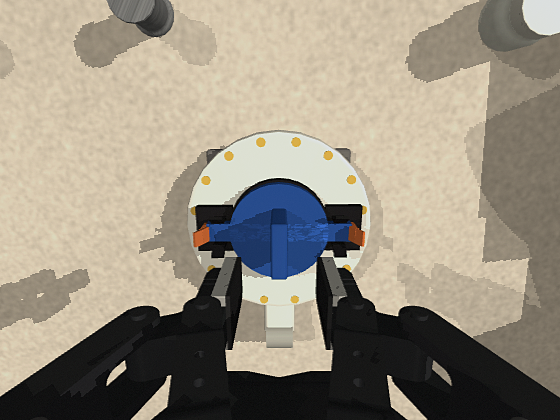

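The cover sits level between the guides. Both hooks, at (201,236) and (356,235), are symmetric and back over its ends, and the gripper is clear. Handing in.

```bash
python3 -c "
from rig import r
print(r.close_job())"
```

```text
the job is handed in; nothing more can be done
None
```

The blue lens cover is on the magnifier lamp head, pressed to a hard stop and released. I handed the job in at about 22 s of the 61 s allowed.

- **Feel on the way down:** The hooks' slopes first touched at TCP height of about 112 mm. The highest resistance read was 6.6 N, at 107.7 mm, and it then fell. The force turned to about −6 N near 97 mm, which I took as the hooks clicking over. The hard stop came at 93.7 mm, pressed to 18 N. That is about 19 mm below first contact, as described, and puts the carrier face about 5 mm above the lens point.
- **Check after letting go:** The last wrist picture shows the cover centred, with both hooks over its ends. The hooks look alike (264 and 263 pixels) and stand about 143.5 mm apart, which fits them being relaxed. The wrist force is near zero with the gripper clear.
- **What did not fully agree:**
  - The described peak of 8 to 16 N fell between my 1 mm steps, so I never read above 6.6 N there.
  - The click showed about 3 mm above the stop instead of about 2 mm. Between click and stop the pull faded to near zero, so the bar may have slipped slightly in the jaws.
  - There was a sideways force of about 8 N at the stop, which went when I released.
- **Other things on the bench:** I moved nothing else, but I did not take a last picture of the whole bench to confirm it.

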